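Roll the trim strip home on the sloping console

TASK

Take the hand roller from its rest and roll it along the strip of six links on the sloping console, whose height nobody has measured, held square to the slope and pressed firmly but never harder than 35 N, until every link is fully home. Press the links only with the roller, not with the gripper. Then stand the roller back upright in its rest, let go, and leave everything else where it lies.

Things in the scene. Friction and masses are not known exactly. Their poses are not given: they have to be found in the camera images.
- console: bolted-down white console, 0.14 x 0.24 m, 100 mm high, under the sloping deck. Origin: middle of its underside; its top slopes 35 degrees, rising towards its +x (to the robot's right) and facing left, y level
- deck: sloping white plate, 130 mm (up the slope) x 244 mm. Origin: middle of its upper face, 62 mm above the table; z square out of the slope, x uphill, y along the strip. From it rises a clamped dark steel tray (44 x 208 mm) to an unmeasured height of 0 to 22 mm above the face. In the tray: a row along y of six aluminium links (34 x 32.5 mm), tops 1.5 mm above the tray when home, 6 to 7.5 mm at the start
- link0 (a joint): link 0 of the strip, centred at y = -83.75 mm in the frame of deck: push depth square to the slope, 0 (top 7.5 mm above the tray) to 0.006 m (home, hard stop). Stiff push fit without spring: it moves at some 9 to 13 N (each link differs) and stays where left
- link1 (a joint): link 1 of the strip, centred at y = -50.25 mm in the frame of deck: push depth square to the slope, 0 (top 7.5 mm above the tray) to 0.006 m (home, hard stop). Stiff push fit without spring: it moves at some 9 to 13 N (each link differs) and stays where left
- link2 (a joint): link 2 of the strip, centred at y = -16.75 mm in the frame of deck: push depth square to the slope, 0 (top 7.5 mm above the tray) to 0.006 m (home, hard stop). Stiff push fit without spring: it moves at some 9 to 13 N (each link differs) and stays where left
- link3 (a joint): link 3 of the strip, centred at y = +16.75 mm in the frame of deck: push depth square to the slope, 0 (top 7.5 mm above the tray) to 0.006 m (home, hard stop). Stiff push fit without spring: it moves at some 9 to 13 N (each link differs) and stays where left
- link4 (a joint): link 4 of the strip, centred at y = +50.25 mm in the frame of deck: push depth square to the slope, 0 (top 7.5 mm above the tray) to 0.006 m (home, hard stop). Stiff push fit without spring: it moves at some 9 to 13 N (each link differs) and stays where left
- link5 (a joint): link 5 of the strip, centred at y = +83.75 mm in the frame of deck: push depth square to the slope, 0 (top 7.5 mm above the tray) to 0.006 m (home, hard stop). Stiff push fit without spring: it moves at some 9 to 13 N (each link differs) and stays where left
- roller: hand roller, 110 mm tall, about 0.35 kg. Origin: under the middle of the wheel at its lowest; z up the handle, x along the axle, y the rolling direction. Rubber wheel (radius 22 mm, 30 wide, axle at z = 22 mm), steel fork, steel cross plate (46 mm in x, 84 in y, z = 50 to 58 mm; fingertips may bear on it), wooden handle (34 mm in x, 26 in y, z = 58 to 110 mm) to grip across y
- wheel (a joint): turning angle of the roller's wheel about its axle, rad; free both ways
- rest: fixed steel rest: base 70 x 110 mm, two pillars 58 mm high at y = +-36 mm (44 mm in x, 12 in y; 60 mm apart inside). Origin: middle of its underside on the table. The roller stands in it: wheel hanging between the pillars, cross plate lying on them, roller's origin 8 mm above the rest's, roller's y along the rest's y (either way round)
- bobbin: bystander: white plastic bobbin, 52 mm across, 48 mm high, upright beside the rest; origin at its underside
- fuse_case: bystander: grey case 36 x 75 x 22 mm beside the rest; origin at its underside
- screwdriver: bystander: screwdriver lying to the left, about 200 mm long, under 35 mm high
- caliper: bystander: steel caliper, 150 mm long, 9 mm high, lying in front of the robot
- oil_jar: bystander: jar, 52 mm across, 75 mm high; origin at its underside
- flux_can: bystander: can, 60 mm across, 90 mm high; origin at its underside

How it is judged (in metres and radians):
On the way, in this order (a step that is already met when the one before it is completed fails the run):
1. the roller is lifted at least 30 mm off its rest (z of roller in the frame of rest above 0.038 m), for 0.1 s.
2. the roller rolls along the strip (wheel turning) while pressing on it with more than 4 N, for 0.2 s (contact force between roller and deck above 4 N and (velocity of joint wheel above 0.3 rad/s or velocity of joint wheel below -0.3 rad/s)), for 0.2 s.
3. all six links are home (within 1 mm) (value of joint each of link0, link1, link2, link3, link4, link5 above 0.005 m), for 0.2 s.
At the end, for the whole second after the job is handed in: all six links pushed in more than 5 of their 6 mm; the roller stands upright (within 0.1 rad) and still in its rest, within 15 mm of its middle and with the cross plate down on the pillars (origin less than 12 mm over the rest's), and the fingers are off it (all of step 3 and horizontal distance between roller and rest below 0.015 m and z of roller in the frame of rest below 0.012 m and angle between roller's own z axis and vertical below 0.1 rad and linear speed of roller below 0.02 m/s and contact force between the fingers and roller below 0.1 N); the robot touches nothing.
It fails at once if the roller is pressed on the console with more than 37 N (contact force between roller and deck above 37 N).
It fails at once if the roller is pressed on the console (over 5 N) more than 15 degrees out of square with the slope (contact force between roller and deck above 5 N and angle between the z axis of roller and the z axis of deck, either way round above 0.262 rad).
It fails at once if the gripper's fingers press on the strip or console plate (over 2 N) (contact force between the fingers and deck above 2 N).
It fails at once if a bystander is moved by more than 30 mm (distance of any of bobbin, fuse_case, screwdriver, caliper, oil_jar, flux_can from where it was at the start of the episode above 0.03 m).
It also fails if it takes over 72 s, if anything falls off the work surface, if the arm or the gripper's body presses on something with over 40 N, if the wrist force passes 120 N, or if a joint passes its speed limit or range.

ROBOT

A 7-joint arm with a two-finger parallel gripper is mounted at the origin on the work surface. World frame = base frame: x ahead of the robot, y to its left, z up, the work surface at z = 0. Lengths are in m, angles in degrees, forces in N, time in s.
With the tool pointing down it reaches from about 0.4 to 0.875 m from the base axis. Payload 6.5 kg.
Tool frame: the origin (TCP) lies at the very end of the fingers, on their centre line; the grasp point (between the pads) lies 19 mm behind it; z points along the fingers, y is the line along which they close (so a half turn about z gives the same grasp; the last joint's range is limited). The gripper opens to 88 mm and grips with 3 to 60 N. Pads are 18 mm wide; open, the fingers measure 123 mm over their backs; the gripper's body (75 mm by 187 mm) begins 45 mm behind the grasp point.
Start: joints at [-72.491, 30.733, -0.252, 88.115, 0.149, 61.152, -4.079], TCP at [0.236, 0.606, 0.239] pointing down, gripper open.
Joint ranges: [-154.64, 154.64], [-21.42, 123.67], [-72.66, 72.17], [13.99, 137.28], [-74.86, 254.86], [10.95, 109.41], [-158.01, 158.01]. Speed limits (degrees/s): [136.94, 136.94, 180, 180, 180, 180, 180].

INTERFACE

Orientations are given as [roll, pitch, yaw] about the fixed x, y, z axes, in that order (R = Rz(yaw) Ry(pitch) Rx(roll)).
In Python, from workcell import r gives the robot as it stands.
- The arm moves only by the shell command python3 -m inch 'ROWS' [OPENING]. ROWS is JSON, a list that holds one entry, the list of rows, each a list of 6 numbers: the shift along the world's x, y, z normalised to -1 to 1, where 1 is 0.5 m, then the turn, a rotation vector about the world's x, y, z normalised to -1 to 1, where 1 is 90 degrees. A call has 1 to 20 rows; each row is the pose to reach, as a shift and turn from the pose commanded when the call began; what a row does not reach only later rows make up. A row lasts 1/8 s, in which the tool goes at most 62.5 mm and 10.7 degrees, less where a joint would pass 70% of its speed; a pose out of reach is approached as far as the arm can. A call with a number of a shift or a turn outside -1 to 1 is refused whole. A call with a gripper value outside its range is refused whole. OPENING is the gripper's target within -1 to 1 (fully open at 1, half-way at 0, shut at -1), set as the call begins (- or left out, the last holds). The fingers move at their own pace and stop on an object; the grip force is fixed at half the most. Time passes only in rows, so rows that repeat a pose let the fingers close. It gives the time, the measured TCP pose, the force, the opening and the grip force at its end, in the units of the state.
- r.read_state(): the state, without advancing time (a new reading comes with each control period).
- r.read_camera(name): name is "scene" or "top" or "wrist"; returns the picture (384x512x3 uint8, blue, green, red); there is no depth.
- r.calibration(name): a dict with "K" (3x3 intrinsics, pixels), "origin" and "attitude" of the camera in the world. Camera axes: x right, y up, looking along -z (the intrinsics and any distortion apply to the point x, -y, -z); pixel columns grow to the right and rows downward; lengths in m; the calibration is good to about 2 mm. A picture is of the moment at which its call begins: read the wrist's pose just before it. calibration takes no time and is no camera call; for the wrist camera it gives the pose at the moment of the call.
- r.sign_off(): hands the job in; it is judged then, once.
The state is a dict: "t": time; "joints": joint angles; "qd": joint speeds; "tau": joint torques, N m; "tool_pos": TCP position; "eef_rot": TCP orientation; "force": force on the tool from outside, world axes, zero at the start; "wrist_torque": the same for the moment, N m; "opening": opening from 0.0 (shut) to 1.0 (fully open); "grip_force": force on a finger pad.
Only numpy, scipy, OpenCV 4.12 (cv2) and the standard library are available. Lean on these libraries where they do the work, as an engineer would, in place of code of your own. Each camera call takes 0.05 s, during which the arm holds its last target. There are 200 camera calls.

## Working session

There is one attempt and no reset: what is moved stays moved. The work goes in short steps, Python scripts to look and compute and a shell command to move; the robot and the scene stay as the last step left them, time stands still between calls to the robot, and variables do not carry over. Pictures are saved under pics/ and viewed, at most 10 in all, crops included, and the job is handed in when it is done.

```bash
ls; mkdir -p pics; python3 - <<'E'
from workcell import r
import cv2,numpy as np
s=r.read_state();print(s)
for n in("scene","top"):
    im=r.read_camera(n);cv2.imwrite(f"pics/{n}0.png",im);c=r.calibration(n);print(n,c)
E
```

```text
pics
{'t': 0.0, 'joints': array([-72.491616  ,  30.77618138,  -0.25320724,  88.16775188,
         0.14781927,  61.15132632,  -4.08032745]), 'qd': array([-0.05033381, -0.02165311,  0.0238575 ,  0.01891183, -0.05356109,
        0.03692818,  0.08040757]), 'tau': array([-4.43615124e-05, -5.70986795e+01,  9.91250910e-01, -2.51594353e+01,
       -5.61939692e-02,  1.81484810e-02,  1.61031203e-04]), 'tool_pos': array([0.23593487, 0.60504045, 0.23787418]), 'eef_rot': array([-1.79905293e+02,  6.54931141e-03,  1.58700380e+02]), 'force': array([ 0.54738546, -0.19340991, -0.03852727]), 'wrist_torque': array([ 0.01286948, -0.02927866, -0.00124595]), 'grip_force': 0.0, 'opening': 1.002763338272274}
scene {'K': array([[409.7852599 ,   0.        , 253.63727668],
       [  0.        , 409.7852599 , 196.65288871],
       [  0.        ,   0.        ,   1.        ]]), 'origin': array([1.01071141, 0.3451903 , 0.89143709]), 'attitude': array([ 36.65276033,   0.37139596, 125.86353474])}
top {'K': array([[383.46415828,   0.        , 260.21514123],
       [  0.        , 383.46415828, 192.30048314],
       [  0.        ,   0.        ,   1.        ]]), 'origin': array([ 0.4335501 , -0.0012156 ,  1.14722469]), 'attitude': array([  5.21796411,   0.82152353, -90.03168347])}
```

View pics/top0.png

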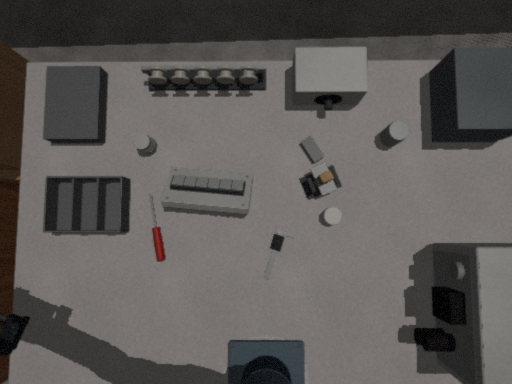

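View pics/scene0.png

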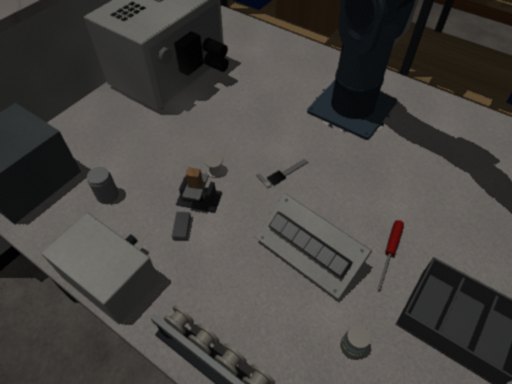

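```bash
python3 - <<'E'
import cv2,numpy as np
t=cv2.imread("pics/top0.png");s=cv2.imread("pics/scene0.png")
f=lambda im,x,y,w,h,k:cv2.convertScaleAbs(cv2.resize(im[y:y+h,x:x+w],None,fx=k,fy=k,interpolation=cv2.INTER_CUBIC),alpha=1.5)
a=np.hstack([f(t,155,155,100,75,4),f(t,285,130,75,75,4)[:, :300]])
b=np.hstack([f(s,250,190,130,110,3),f(s,160,150,80,110,3)[:, :]])
W=max(a.shape[1],b.shape[1]);p=lambda q:np.pad(q,((0,0),(0,W-q.shape[1]),(0,0)))
o=np.vstack([p(a),p(b)])[:600];print(o.shape);cv2.imwrite("pics/c1.png",o)
E
```

```text
(600, 700, 3)
```

View pics/c1.png

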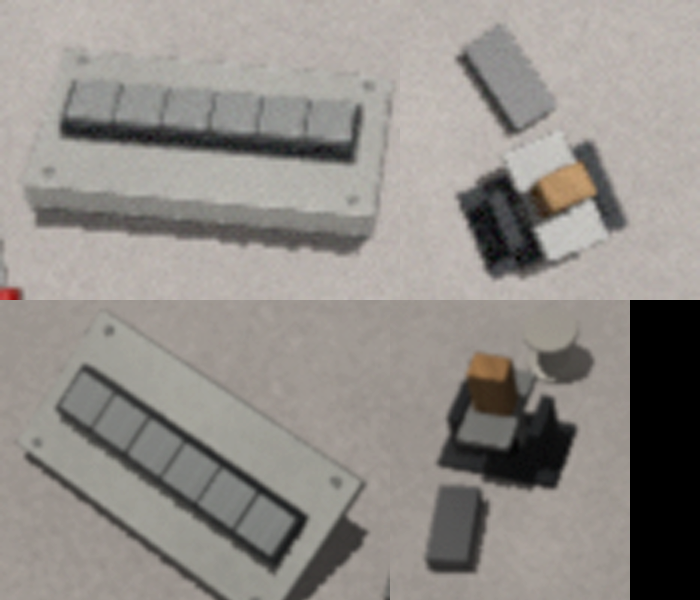

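```bash
cat > h.py <<'E'
import numpy as np,cv2
from workcell import r
from scipy.spatial.transform import Rotation as R
from scipy.optimize import least_squares
def cam(n):
    c=r.calibration(n);return c['K'],np.array(c['origin']),R.from_euler('xyz',c['attitude'],degrees=True).as_matrix()
def proj(c,P):
    K,o,A=c;q=(np.atleast_2d(P)-o)@A;q=q*[1,-1,-1];u=q@K.T;return u[:,:2]/u[:,2:]
def ray(c,uv):
    K,o,A=c;d=np.linalg.inv(K)@[*uv,1];return o,A@(d*[1,-1,-1])
def onz(c,uv,z):
    o,d=ray(c,uv);return o+d*(z-o[2])/d[2]
def tri(cs,uvs):
    A=np.zeros((3,3));b=np.zeros(3);
    for c,u in zip(cs,uvs):
        o,d=ray(c,u);d=d/np.linalg.norm(d);M=np.eye(3)-np.outer(d,d);A+=M;b+=M@o
    X=np.linalg.solve(A,b);return X,[np.round(proj(c,X)[0]-u,1) for c,u in zip(cs,uvs)]
E
python3 - <<'E'
from h import *
T=cam('top');S=cam('scene')
ft=lambda x,y:((x+.5)/4-.5+155,(y+.5)/4-.5+155)
fs=lambda x,y:((x+.5)/3-.5+250,(y-300+.5)/3-.5+190)
t=dict(A=(82,60),B=(369,86),C=(352,200),D=(48,171));s=dict(A=(255,602),B=(37,442),C=(109,331),D=(336,482))
for k in t: print(k,*tri([T,S],[ft(*t[k]),fs(*s[k])]))
# link row outer corners: farY+,farY-,nearY-,nearY+
t=dict(a=(73,80),b=(360,104),c=(352,146),d=(65,122));s=dict(a=(276,560),b=(60,405),c=(87,369),d=(303,517))
for k in t: print(k,*tri([T,S],[ft(*t[k]),fs(*s[k])]))
gt=lambda x,y:((x-400+.5)/4-.5+285,(y+.5)/4-.5+130)
gs=lambda x,y:((x-390+.5)/3-.5+160,(y-300+.5)/3-.5+150)
print('handle',[np.round(onz(T,gt(*q),.118),4) for q in((530,183),(578,165),(597,190),(547,214))])
print('plate',[np.round(onz(T,gt(*q),.066),4) for q in((503,152),(560,132),(612,232),(550,260))])
print('rest base',[np.round(onz(T,gt(*q),.01),4) for q in((458,195),(590,142),(626,228),(495,278))])
print('handle scene',[np.round(onz(S,gs(*q),.118),4) for q in((474,355),(510,357))])
print('fuse',[np.round(onz(T,gt(*q),.022),4) for q in((500,25),(556,100),(515,132),(460,60))])
E
```

```text
A [0.60254977 0.26543182 0.03345501] [array([-0.1,  0.1]), array([-0.2, -0. ])]
B [0.5830627  0.05403279 0.03168167] [array([-0.1,  0. ]), array([-0.1, -0. ])]
C [0.4956799  0.06245679 0.09391708] [array([-0.1,  0. ]), array([-0.1, -0. ])]
D [0.5155804  0.27299061 0.0960099 ] [array([-0.3,  0.1]), array([-0.5, -0. ])]
a [0.58237444 0.26417061 0.06867022] [array([-0.5,  0.2]), array([-0.7, -0. ])]
b [0.56419498 0.06020949 0.06913421] [array([-0.7,  0.4]), array([-0.9, -0.1])]
c [0.53289418 0.06450367 0.08606585] [array([-0.6,  0.3]), array([-0.8, -0.1])]
d [0.55022231 0.2651289  0.08648762] [array([-0.6,  0.3]), array([-0.9, -0. ])]
handle [array([ 0.5732, -0.1402,  0.118 ]), array([ 0.5854, -0.1728,  0.118 ]), array([ 0.5683, -0.1853,  0.118 ]), array([ 0.5521, -0.1514,  0.118 ])]
plate [array([ 0.6025, -0.1284,  0.066 ]), array([ 0.6167, -0.1691,  0.066 ]), array([ 0.5452, -0.2046,  0.066 ]), array([ 0.5254, -0.1606,  0.066 ])]
rest base [array([ 0.5789, -0.1011,  0.01  ]), array([ 0.6186, -0.2   ,  0.01  ]), array([ 0.5539, -0.2256,  0.01  ]), array([ 0.5168, -0.1279,  0.01  ])]
handle scene [array([ 0.5707, -0.1814,  0.118 ]), array([ 0.555 , -0.1557,  0.118 ])]
fuse [array([ 0.705 , -0.1326,  0.022 ]), array([ 0.6482, -0.1733,  0.022 ]), array([ 0.6243, -0.1427,  0.022 ]), array([ 0.6786, -0.1025,  0.022 ])]
```

```bash
python3 -m inch '[[[0.1,-0.2,0.12,0,0,-0.12],[0.2,-0.4,0.16,0,0,-0.2],[0.3,-0.6,0.16,0,0,-0.3],[0.41,-0.91,0.16,0,0,-0.3],[0.41,-0.91,0.16,0,0,-0.3],[0.41,-0.91,0.16,0,0,-0.3],[0.41,-0.91,0.16,0,0,-0.3],[0.41,-0.91,0.16,0,0,-0.3],[0.41,-0.91,0.16,0,0,-0.3],[0.41,-0.91,0.16,0,0,-0.3],[0.41,-0.91,0.16,0,0,-0.3]]]' 1; python3 -m inch '[[[0.2,-0.62,0,0,0,-0.2],[0.2,-0.62,0,0,0,-0.2],[0.2,-0.62,0,0,0,-0.2],[0.2,-0.62,0,0,0,-0.2],[0.2,-0.62,0,0,0,-0.2],[0.2,-0.62,0,0,0,-0.2],[0.2,-0.62,0,0,0,-0.2],[0.2,-0.62,0,0,0,-0.2]]]'
python3 - <<'E'
from h import *
s=r.read_state();print(s['t'],s['tool_pos'],s['eef_rot'],s['joints'],s['force'])
print(r.calibration('wrist'));im=r.read_camera('wrist');cv2.imwrite('pics/w1.png',im)
E
```

```text
t: 1.48
tool_pos: [0.4404, 0.1523, 0.3184]
eef_rot: [-180.0, -0.0, 131.9]
force: [-0.9, 0.8, 0.1]
opening: 0.999
grip_force: 0.0
t: 2.48
tool_pos: [0.5413, -0.1565, 0.3184]
eef_rot: [-180.0, -0.1, 113.9]
force: [-0.1, -0.6, 0.9]
opening: 0.999
grip_force: 0.0
2.475 [ 0.5413018  -0.15647401  0.31838274] [-1.79999498e+02 -9.37911231e-02  1.13917234e+02] [-14.27920416  19.70689314  33.52813488  97.71986534 -11.82441193
  66.17614387  46.43887029] [-0.13759831 -0.61946861  0.85632536]
{'K': array([[269.38760182,   0.        , 255.089289  ],
       [  0.        , 269.38760182, 195.87661543],
       [  0.        ,   0.        ,   1.        ]]), 'origin': array([ 0.50935895, -0.08207607,  0.46562263]), 'attitude': array([-18.11674603,  -0.03690523,  23.94985629])}
```

View pics/w1.png

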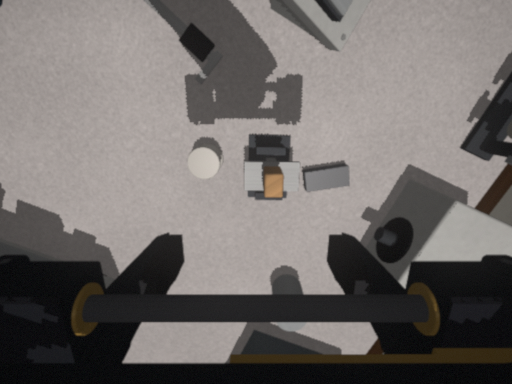

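```bash
python3 - <<'E'
import cv2
im=cv2.imread('pics/w1.png')[120:215,180:360];cv2.imwrite('pics/w1c.png',cv2.convertScaleAbs(cv2.resize(im,None,fx=4,fy=4,interpolation=cv2.INTER_CUBIC),alpha=1.5))
E
```

```text
(no output)
```

View pics/w1c.png

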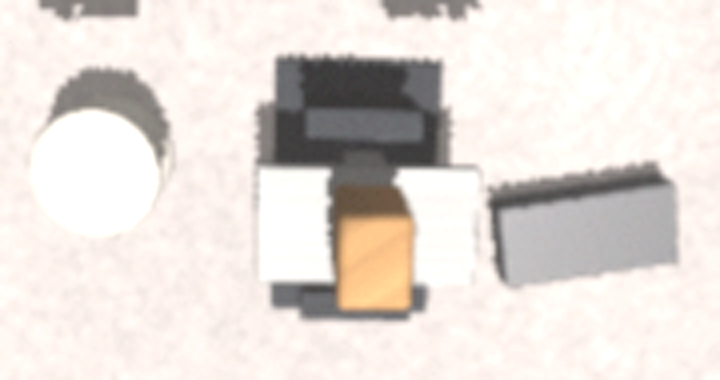

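```bash
cat >> h.py <<'E'
def box(cx,cy,yaw,x0,x1,y0,y1,z0,z1):
    P=np.array([[x,y,z] for z in(z0,z1) for x,y in((x0,y0),(x1,y0),(x1,y1),(x0,y1))])
    return R.from_euler('z',yaw,degrees=True).apply(P)+[cx,cy,0]
def draw(im,c,P,off,k,col,top=False):
    q=np.round(((proj(c,P)-off)+.5)*k-.5).astype(int)
    cv2.polylines(im,[q[4:]],1,col)
    if not top: cv2.polylines(im,[q[:4]],1,col)
E
python3 - <<'E'
from h import *
c=cam('wrist');im=cv2.imread('pics/w1.png')[115:215,210:330];k=4
im=cv2.convertScaleAbs(cv2.resize(im,None,fx=k,fy=k,interpolation=cv2.INTER_CUBIC),alpha=1.)
off=np.array([210,115]);ims=[]
x,y=.570,-.1645
for ry in(114-90+0,114):
    a=im.copy()
    # roller: long y along 24deg -> yaw=-66
    for b in [(-.023,.023,-.042,.042,.066,.066),(-.017,.017,-.013,.013,.118,.118)]: draw(a,c,box(x,y,-66,*b),off,k,(0,0,255),True)
    yaw=ry-90
    for b in [(-.035,.035,-.055,.055,.0,.006)]: draw(a,c,box(x,y,yaw,*b),off,k,(0,255,0))
    for s in(-.036,.036): draw(a,c,box(x,y,yaw,-.022,.022,s-.006,s+.006,.006,.058),off,k,(255,255,0),True)
    ims.append(a)
o=np.hstack(ims)[:, :];o=cv2.resize(o,None,fx=800/o.shape[1],fy=800/o.shape[1]);cv2.imwrite('pics/ov.png',o)
E
```

```text
(no output)
```

View pics/ov.png

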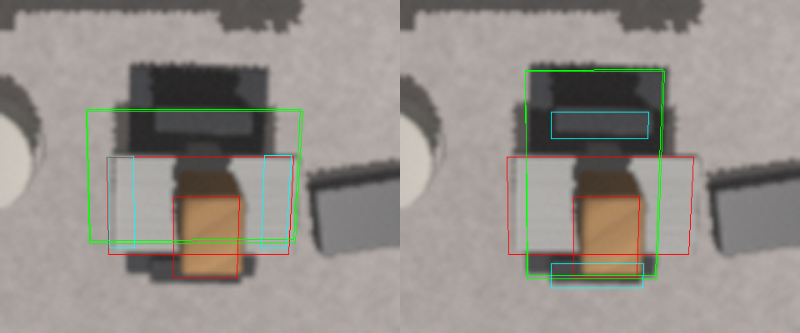

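```bash
python3 - <<'E'
from h import *
c=cam('wrist');f=lambda L,:(np.array(L)+.5)/4-.5+[180,120]
pl=f([(258,167),(480,167),(475,285),(260,283)]);ha=f([(338,216),(411,216),(411,309),(339,309)])
# local corner order (roller yaw -66: y along 24deg=image x ; x local -> -66deg = image down)
def mod(p,z0):
    x,y,w=p
    P=box(x,y,w,-.023,.023,-.042,.042,0,z0+.058)[4:];H=box(x,y,w,-.017,.017,-.013,.013,0,z0+.11)[4:]
    o=[0,3,2,1];return proj(c,P[o]),proj(c,H[o])
res=lambda p:np.r_[(mod(p,p[3])[0]-pl).ravel(),(mod(p,p[3])[1]-ha).ravel()] if 0 else 0
def res(p): a,b=mod(p[:3],p[3]);return np.r_[(a-pl).ravel(),(b-ha).ravel()]
s=least_squares(res,[.57,-.164,-66,.008],x_scale=[.01,.01,5,.01]);print(s.x,np.round(s.fun,1))
rb=f([(275,57),(441,60)]);print([onz(c,q,.006) for q in rb])
pil=f([(305,108),(423,110),(420,139),(306,138)]);print('pillar',onz(c,pil.mean(0),.058))
# rest fit: base top edge corners, near pillar
def r2(p):
    B=box(*p,-.035,.035,-.055,.055,0,.006)[4:];Q=box(*p,-.022,.022,.03,.042,0,.058)[4:]
    return np.r_[(proj(c,B[[3,2]])-rb).ravel(),(proj(c,Q[[3,2,1,0]])-pil).ravel()]
s=least_squares(r2,[.57,-.164,24],x_scale=[.01,.01,5]);print(s.x,np.round(s.fun,1))
E
```

```text
[ 5.73801186e-01 -1.64308104e-01 -6.59356866e+01  7.62457191e-04] [-0.   0.3 -0.5  0.1 -0.7 -0.5 -0.1  0.1  0.1 -0.3  1.1 -0.3  0.3  0.3
 -0.4  0.4]
[array([ 0.51630049, -0.12463269,  0.006     ]), array([ 0.58018912, -0.09760375,  0.006     ])]
pillar [ 0.55586667 -0.12888739  0.058     ]
[ 0.56993666 -0.16194354 23.07222116] [-0.2  0.2  0.2  0.1  0.1 -0.3 -0.1 -0.4  0.2  0.3 -0.3  0.1]
```

```bash
python3 -m inch '[[[0.065,-0.0156,-0.1,0,0,0],[0.065,-0.0156,-0.2,0,0,0],[0.065,-0.0156,-0.3,0,0,0],[0.065,-0.0156,-0.4,0,0,0],[0.065,-0.0156,-0.457,0,0,0],[0.065,-0.0156,-0.48,0,0,0],[0.065,-0.0156,-0.497,0,0,0],[0.065,-0.0156,-0.497,0,0,0],[0.065,-0.0156,-0.497,0,0,0]]]'; python3 -m inch '[[[0,0,-0.003,0,0,0],[0,0,-0.006,0,0,0],[0,0,-0.008,0,0,0],[0,0,-0.008,0,0,0]]]'
```

```text
t: 3.65
tool_pos: [0.5744, -0.1673, 0.0713]
eef_rot: [179.9, 0.1, 113.7]
force: [0.0, -0.3, 0.3]
opening: 1.0
grip_force: 0.0
t: 4.15
tool_pos: [0.5735, -0.1672, 0.0661]
eef_rot: [-180.0, -0.0, 113.7]
force: [-0.5, 0.2, -0.3]
opening: 1.0
grip_force: 0.0
```

```bash
python3 -m inch '[[[0,0.006,-0.002,0,0,0],[0,0.006,-0.004,0,0,0],[0,0.006,-0.004,0,0,0]]]';  python3 -m inch '[[[0,0,-0.002,0,0,0],[0,0,-0.004,0,0,0],[0,0,-0.004,0,0,0]]]'
```

```text
t: 4.53
tool_pos: [0.5736, -0.1641, 0.0641]
eef_rot: [-180.0, -0.0, 113.7]
force: [-0.7, -0.3, -0.4]
opening: 1.002
grip_force: 0.0
t: 4.9
tool_pos: [0.5736, -0.1643, 0.0621]
eef_rot: [-180.0, -0.0, 113.7]
force: [0.7, -0.6, -0.2]
opening: 1.001
grip_force: 0.0
```

```bash
python3 -m inch '[[[0,0,-0.002,0,0,0],[0,0,-0.004,0,0,0],[0,0,-0.004,0,0,0]]]';  python3 -m inch '[[[0,0,-0.002,0,0,0],[0,0,-0.004,0,0,0],[0,0,-0.004,0,0,0]]]'
```

```text
t: 5.28
tool_pos: [0.5736, -0.1642, 0.0601]
eef_rot: [-180.0, -0.0, 113.7]
force: [0.1, -0.2, 0.5]
opening: 1.003
grip_force: 0.0
t: 5.65
tool_pos: [0.5736, -0.1642, 0.0581]
eef_rot: [-180.0, -0.0, 113.7]
force: [0.8, -0.7, 0.3]
opening: 0.999
grip_force: 0.0
```

```bash
python3 -m inch '[[[0,0,0.014,0,0,0],[0,0,0.028,0,0,0],[0,0,0.028,0,0,0]]]'; python3 -m inch '[[[0,0,0,0,0,0],[0,0,0,0,0,0],[0,0,0,0,0,0],[0,0,0,0,0,0]]]' 0.1; python3 -m inch '[[[0,0,-0.002,0,0,0],[0,0,-0.004,0,0,0],[0,0,-0.006,0,0,0],[0,0,-0.006,0,0,0]]]';python3 -m inch '[[[0,0,-0.002,0,0,0],[0,0,-0.004,0,0,0],[0,0,-0.004,0,0,0]]]'
```

```text
t: 6.02
tool_pos: [0.5743, -0.1644, 0.0731]
eef_rot: [179.9, 0.1, 113.7]
force: [-0.4, -0.2, 0.4]
opening: 1.002
grip_force: 0.0
t: 6.52
tool_pos: [0.5736, -0.1643, 0.0721]
eef_rot: [-180.0, -0.0, 113.7]
force: [-1.2, 0.0, -0.5]
opening: 0.575
grip_force: 0.0
t: 7.02
tool_pos: [0.5736, -0.1642, 0.0691]
eef_rot: [-180.0, -0.0, 113.7]
force: [0.4, -0.6, -0.1]
opening: 0.551
grip_force: 0.0
t: 7.4
tool_pos: [0.5736, -0.1642, 0.0671]
eef_rot: [-180.0, -0.0, 113.7]
force: [-0.6, 0.6, -0.1]
opening: 0.55
grip_force: 0.0
```

```bash
python3 -m inch '[[[0,0,-0.002,0,0,0],[0,0,-0.003,0,0,0],[0,0,-0.003,0,0,0]]]';python3 -m inch '[[[0,0,-0.002,0,0,0],[0,0,-0.002,0,0,0]]]';python3 -m inch '[[[0,0,-0.002,0,0,0],[0,0,-0.002,0,0,0]]]'
```

```text
t: 7.78
tool_pos: [0.5736, -0.1642, 0.0656]
eef_rot: [-180.0, -0.0, 113.7]
force: [0.1, -0.3, 1.0]
opening: 0.552
grip_force: 0.0
t: 8.02
tool_pos: [0.5736, -0.1642, 0.0646]
eef_rot: [-180.0, -0.0, 113.7]
force: [-0.3, 0.9, -0.1]
opening: 0.548
grip_force: 0.0
t: 8.28
tool_pos: [0.5744, -0.1642, 0.0644]
eef_rot: [179.9, 0.0, 113.7]
force: [-0.3, 0.8, 5.9]
opening: 0.553
grip_force: 2.7
```

```bash
python3 -m inch '[[[0,0,0.003,0,0,0],[0,0,0.003,0,0,0]]]'; python3 -m inch '[[[0,0,0,0,0,0],[0,0,0,0,0,0],[0,0,0,0,0,0],[0,0,0,0,0,0],[0,0,0,0,0,0],[0,0,0,0,0,0],[0,0,0,0,0,0],[0,0,0,0,0,0]]]' -1
```

```text
t: 8.52
tool_pos: [0.5736, -0.1643, 0.0652]
eef_rot: [-180.0, 0.0, 113.7]
force: [-0.5, 0.7, 0.5]
opening: 0.552
grip_force: 0.0
t: 9.52
tool_pos: [0.5735, -0.1642, 0.0651]
eef_rot: [-180.0, -0.0, 113.7]
force: [0.2, 0.4, -2.3]
opening: 0.291
grip_force: 30.0
```

```bash
python3 -m inch '[[[0,0,0.04,0,0,0],[0,0,0.1,0,0,0],[0,0,0.2,0,0,0],[0,0,0.3,0,0,0],[-0.1,0.1,0.44,0,0,0],[-0.1,0.1,0.44,0,0,0],[-0.1,0.1,0.44,0,0,0],[-0.1,0.1,0.44,0,0,0]]]'
python3 - <<'E'
from h import *
s=r.read_state();print(s['t'],s['tool_pos'],s['force'])
w=r.read_camera('wrist');cv2.imwrite('pics/w2.png',w);t=r.read_camera('top');cv2.imwrite('pics/t2.png',t);s=r.read_camera('scene');cv2.imwrite('pics/s2.png',s)
f=lambda im,x,y,w,h,k:cv2.convertScaleAbs(cv2.resize(im[y:y+h,x:x+w],None,fx=k,fy=k,interpolation=cv2.INTER_CUBIC),alpha=1.4)
a=np.hstack([w[:,80:480],f(t,285,130,96,96,4),]) if 0 else np.hstack([w,f(s,155,120,96,128,3)])
print(a.shape);cv2.imwrite('pics/c2.png',a)
E
```

```text
t: 10.52
tool_pos: [0.5236, -0.1146, 0.2854]
eef_rot: [180.0, 0.0, 113.7]
force: [-0.3, 0.2, -3.3]
opening: 0.294
grip_force: 30.0
10.525 [ 0.52362168 -0.11458926  0.28537348] [-0.28858073  0.23198895 -3.30502311]
(384, 800, 3)
```

View pics/c2.png

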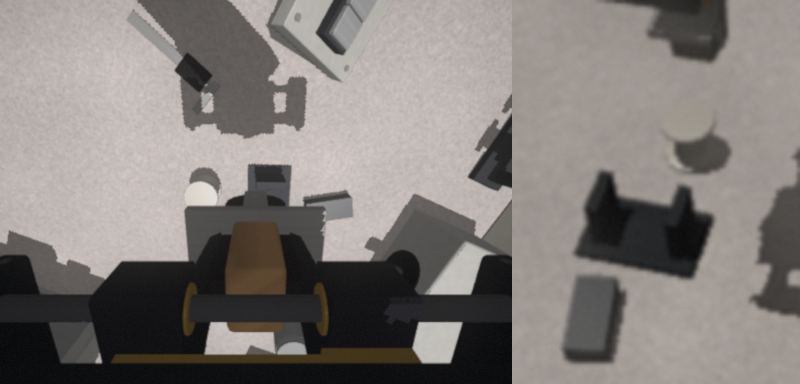

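```bash
cat >> h.py <<'E'
psi=np.radians(174.8);a35=np.radians(35)
uh=np.array([np.cos(psi),np.sin(psi),0]);Y=np.array([-np.sin(psi),np.cos(psi),0])
n=-np.sin(a35)*uh+np.array([0,0,np.cos(a35)]);X=np.cos(a35)*uh+np.array([0,0,np.sin(a35)])
C0=np.array([.549,.164,.0625])
Rt=np.c_[X,-Y,-n] # tool axes
def info():
    s=r.read_state();p=np.array(s['tool_pos']);d=p-C0-n*.0587
    e=(Rt@R.from_euler('xyz',s['eef_rot'],degrees=True).as_matrix().T)
    print('t',round(s['t'],2),'X,Y,h mm',np.round([d@X*1e3,d@Y*1e3,d@n*1e3],2),'F X,Y,n',np.round([np.dot(s['force'],v) for v in(X,Y,n)],2),'rot err deg',np.round(np.degrees(R.from_matrix(e).as_rotvec()),2),'grip',s['opening'],s['grip_force'],'j',np.round(s['joints'],0))
    return p
E
python3 - <<'E'
from h import *
p=info();e=R.from_matrix(Rt@R.from_euler('xyz',r.read_state()['eef_rot'],degrees=True).as_matrix().T).as_rotvec()
print('turn units',e/(np.pi/2),'det',np.linalg.det(Rt))
for h in(.06,.032): print(h,(C0+.08375*Y+n*(h+.0587)-p)/.5)
print('per mm n',n*.001/.5,'per mm Y',Y*.001/.5,'X',X*.001/.5)
L=np.array([.5574,.1635,.0776])-C0;print([L@v for v in(X,Y,n)])
E
```

```text
t 10.68 X,Y,h mm [127.43 280.09 122.93] F X,Y,n [-1.73 -0.12 -2.4 ] rot err deg [21.52 29.69 59.15] grip 0.29148967956451494 29.978719206992537 j [-20.  19.  34. 104. -12.  61.  43.]
turn units [0.23912351 0.32986839 0.65719828] det 0.9999999999999999
0.06 [ 0.17161651  0.37868084 -0.24927976]
0.032 [ 0.13962843  0.38159199 -0.29515228]
per mm n [ 0.00114243 -0.00010397  0.0016383 ] per mm Y [-0.00018127 -0.00199177  0.        ] X [-0.00163156  0.00014848  0.00114715]
[np.float64(0.0017713250328117312), np.float64(-0.00026337147435336256), np.float64(0.017193401149703653)]
```

```bash
python3 -m inch '[[[0.06,0.1,0,0.06,0.082,0.164],[0.1,0.2,0,0.12,0.165,0.328],[0.15,0.3,0,0.18,0.247,0.49],[0.17,0.378,-0.1,0.239,0.33,0.657],[0.17,0.378,-0.1,0.239,0.33,0.657],[0.17,0.378,-0.1,0.239,0.33,0.657],[0.17,0.378,-0.15,0.239,0.33,0.657],[0.17,0.378,-0.2,0.239,0.33,0.657],[0.17,0.378,-0.24,0.239,0.33,0.657],[0.17,0.378,-0.24,0.239,0.33,0.657],[0.17,0.378,-0.24,0.239,0.33,0.657]]]'; python3 -c "from h import *;info()"
```

```text
t: 12.05
tool_pos: [0.6092, 0.0746, 0.166]
eef_rot: [179.9, -34.9, 174.8]
force: [0.1, -0.1, -2.4]
opening: 0.29
grip_force: 30.0
t 12.05 X,Y,h mm [ 3.66 83.59 65.12] F X,Y,n [-1.44  0.11 -1.89] rot err deg [-0.1   0.08  0.03] grip 0.2904356883566104 29.9787564156577 j [-14.  54.  13.  66. -15.  96.  85.]
```

```bash
python3 -m inch '[[[-0.017,0.0015,-0.028,0,0,0],[-0.0336,0.003,-0.057,0,0,0],[-0.0336,0.003,-0.057,0,0,0]]]' >/dev/null; python3 -c "from h import *;info()"; python3 -m inch '[[[-0.0023,0.0002,-0.0033,0,0,0],[-0.0046,0.0004,-0.0066,0,0,0],[-0.0069,0.0006,-0.0098,0,0,0],[-0.0069,0.0006,-0.0098,0,0,0]]]' >/dev/null; python3 -c "from h import *;info()"
```

```text
t 12.43 X,Y,h mm [ 1.68 83.4  30.23] F X,Y,n [-1.98 -0.41 -2.07] rot err deg [-0.1  -0.09  0.01] grip 0.290082549957927 29.97875185450539 j [-14.  54.  12.  70. -15.  92.  85.]
t 12.93 X,Y,h mm [ 1.17 83.5  25.11] F X,Y,n [-1.93 -0.65 -2.51] rot err deg [-0.1   0.01  0.02] grip 0.29475703823709004 29.97880334733054 j [-14.  54.  12.  71. -15.  91.  85.]
```

```bash
for i in 1; do python3 -m inch '[[[-0.0011,0.0001,-0.0016,0,0,0],[-0.0023,0.0002,-0.0033,0,0,0],[-0.0034,0.0003,-0.0049,0,0,0],[-0.0034,0.0003,-0.0049,0,0,0]]]' >/dev/null; python3 -c "from h import *;info()";python3 -m inch '[[[-0.0011,0.0001,-0.0016,0,0,0],[-0.0023,0.0002,-0.0033,0,0,0],[-0.0023,0.0002,-0.0033,0,0,0]]]' >/dev/null; python3 -c "from h import *;info()";done
```

```text
t 13.43 X,Y,h mm [ 1.15 83.48 22.03] F X,Y,n [-2.57  0.16 -2.45] rot err deg [-0.1   0.    0.01] grip 0.28705411179390106 29.978703560773283 j [-14.  54.  12.  71. -15.  91.  86.]
t 13.8 X,Y,h mm [ 1.07 83.48 21.63] F X,Y,n [0.81 0.8  6.47] rot err deg [-0.11  0.13  0.02] grip 0.2952481875550142 29.97872371925041 j [-14.  54.  12.  71. -15.  91.  86.]
```

```bash
python3 -m inch '[[[-0.0011,0.0001,-0.0016,0,0,0],[-0.0023,0.0002,-0.0033,0,0,0],[-0.0034,0.0003,-0.0049,0,0,0],[-0.0034,0.0003,-0.0049,0,0,0]]]' >/dev/null; python3 -c "from h import *;info()";python3 -m inch '[[[-0.0011,0.0001,-0.0016,0,0,0],[-0.0023,0.0002,-0.0033,0,0,0],[-0.0023,0.0002,-0.0033,0,0,0]]]' >/dev/null; python3 -c "from h import *;info()"
```

```text
t 14.3 X,Y,h mm [ 1.07 83.49 18.63] F X,Y,n [ 0.93 -0.03  6.98] rot err deg [-0.11  0.13  0.02] grip 0.29172840107344555 29.978740287479013 j [-14.  54.  12.  72. -15.  90.  86.]
t 14.68 X,Y,h mm [ 1.05 83.49 16.64] F X,Y,n [0.96 0.84 6.67] rot err deg [-0.11  0.13  0.02] grip 0.2916406837275821 29.978704887907952 j [-14.  54.  12.  72. -15.  90.  86.]
```

```bash
for i in 1; do python3 -m inch '[[[-0.0011,0.0001,-0.0016,0,0,0],[-0.0011,0.0001,-0.0016,0,0,0]]]' >/dev/null; python3 -c "from h import *;info()";python3 -m inch '[[[-0.0011,0.0001,-0.0016,0,0,0],[-0.0011,0.0001,-0.0016,0,0,0]]]' >/dev/null; python3 -c "from h import *;info()"; done
```

```text
t 14.93 X,Y,h mm [ 1.03 83.48 16.38] F X,Y,n [ 1.57 -0.83  9.36] rot err deg [-0.11  0.18  0.02] grip 0.2896074604494322 29.978797913063318 j [-14.  54.  12.  72. -15.  90.  86.]
t 15.18 X,Y,h mm [ 1.   83.48 16.25] F X,Y,n [ 1.74  0.02 13.19] rot err deg [-0.12  0.24  0.02] grip 0.29231885956585363 29.978758308570832 j [-14.  54.  12.  72. -15.  90.  86.]
```

```bash
python3 -m inch '[[[-0.0006,0.0001,-0.0008,0,0,0],[-0.001,-0.0039,-0.0008,0,0,0],[-0.0013,-0.0079,-0.0008,0,0,0],[-0.0017,-0.0119,-0.0008,0,0,0],[-0.002,-0.0159,-0.0008,0,0,0],[-0.0024,-0.0199,-0.0008,0,0,0]]]' >/dev/null; python3 -c "from h import *;info()";python3 -m inch '[[[0.0004,0.004,0,0,0,0],[0.0007,0.008,0,0,0,0],[0.0011,0.012,0,0,0,0],[0.0014,0.016,0,0,0,0],[0.0018,0.0199,0,0,0,0]]]' >/dev/null; python3 -c "from h import *;info()"
```

```text
t 15.93 X,Y,h mm [ 1.02 93.17 16.19] F X,Y,n [ 1.99 -1.08 14.53] rot err deg [-0.15  0.27  0.02] grip 0.29333926270468436 29.97925551608205 j [-14.  54.  12.  72. -15.  90.  86.]
t 16.55 X,Y,h mm [ 1.02 83.54 16.24] F X,Y,n [ 3.34  1.07 14.98] rot err deg [-0.12  0.27  0.02] grip 0.2946604247501425 29.978639669716358 j [-14.  54.  12.  72. -15.  90.  86.]
```

```bash
python3 -m inch '[[[0.0069,-0.0006,0.01,0,0,0],[0.0137,-0.0012,0.0197,0,0,0],[0.0198,0.0655,0.0197,0,0,0],[0.0198,0.0655,0.0197,0,0,0],[0.0164,0.0658,0.0147,0,0,0],[0.0147,0.0659,0.0123,0,0,0],[0.013,0.0661,0.0098,0,0,0],[0.0112,0.0662,0.0074,0,0,0],[0.0095,0.0664,0.0049,0,0,0],[0.0084,0.0665,0.0033,0,0,0],[0.0084,0.0665,0.0033,0,0,0]]]' >/dev/null; python3 -c "from h import *;info()"; python3 -m inch '[[[-0.0011,0.0001,-0.0016,0,0,0],[-0.0023,0.0002,-0.0033,0,0,0],[-0.0023,0.0002,-0.0033,0,0,0]]]'>/dev/null; python3 -c "from h import *;info()"
```

```text
t 17.93 X,Y,h mm [ 1.01 51.12 16.67] F X,Y,n [ 0.3  -0.47  6.88] rot err deg [-0.08  0.15  0.09] grip 0.29207068488421983 29.978347036521882 j [-16.  55.  12.  71. -16.  90.  83.]
t 18.3 X,Y,h mm [ 0.97 51.16 16.26] F X,Y,n [ 2.07 -0.85 14.21] rot err deg [-0.09  0.26  0.1 ] grip 0.2953729426048047 29.978285967372358 j [-16.  54.  12.  71. -16.  90.  83.]
```

```bash
python3 -m inch '[[[0.0069,-0.0006,0.01,0,0,0],[0.0137,-0.0012,0.0197,0,0,0],[0.02,0.0673,0.0197,0,0,0],[0.02,0.0673,0.0197,0,0,0],[0.0166,0.0676,0.0147,0,0,0],[0.0149,0.0677,0.0123,0,0,0],[0.0132,0.0679,0.0098,0,0,0],[0.0114,0.068,0.0074,0,0,0],[0.0097,0.0682,0.0049,0,0,0],[0.0086,0.0683,0.0033,0,0,0],[0.0074,0.0684,0.0016,0,0,0],[0.0063,0.0685,0,0,0,0],[0.0063,0.0685,0,0,0,0]]]' >/dev/null; python3 -c "from h import *;info()"
python3 -m inch '[[[0.0069,-0.0006,0.01,0,0,0],[0.0137,-0.0012,0.0197,0,0,0],[0.0198,0.0655,0.0197,0,0,0],[0.0198,0.0655,0.0197,0,0,0],[0.0164,0.0658,0.0147,0,0,0],[0.0147,0.0659,0.0123,0,0,0],[0.013,0.0661,0.0098,0,0,0],[0.0112,0.0662,0.0074,0,0,0],[0.0095,0.0664,0.0049,0,0,0],[0.0084,0.0665,0.0033,0,0,0],[0.0072,0.0666,0.0016,0,0,0],[0.0061,0.0667,0,0,0,0],[0.0061,0.0667,0,0,0,0]]]' >/dev/null; python3 -c "from h import *;info()"
```

```text
t 19.93 X,Y,h mm [ 0.88 16.47 16.3 ] F X,Y,n [ 1.56  0.36 12.46] rot err deg [-0.11  0.27  0.09] grip 0.2899389131837201 29.97862072661519 j [-18.  55.  11.  69. -17.  91.  81.]
t 21.55 X,Y,h mm [  0.91 -17.12  16.29] F X,Y,n [ 1.08  1.35 14.05] rot err deg [-0.12  0.27  0.09] grip 0.28977679784708543 29.978485302999616 j [-20.  56.  11.  67. -18.  92.  78.]
```

Links 3 and 2 are home; the same for links 1 and 0.

```bash
python3 -m inch '[[[0.0069,-0.0006,0.01,0,0,0],[0.0137,-0.0012,0.0197,0,0,0],[0.0198,0.0655,0.0197,0,0,0],[0.0198,0.0655,0.0197,0,0,0],[0.0164,0.0658,0.0147,0,0,0],[0.0147,0.0659,0.0123,0,0,0],[0.013,0.0661,0.0098,0,0,0],[0.0112,0.0662,0.0074,0,0,0],[0.0095,0.0664,0.0049,0,0,0],[0.0084,0.0665,0.0033,0,0,0],[0.0072,0.0666,0.0016,0,0,0],[0.0061,0.0667,0,0,0,0],[0.0061,0.0667,0,0,0,0]]]' >/dev/null; python3 -c "from h import *;info()"
python3 -m inch '[[[0.0069,-0.0006,0.01,0,0,0],[0.0137,-0.0012,0.0197,0,0,0],[0.0198,0.0655,0.0197,0,0,0],[0.0198,0.0655,0.0197,0,0,0],[0.0164,0.0658,0.0147,0,0,0],[0.0147,0.0659,0.0123,0,0,0],[0.013,0.0661,0.0098,0,0,0],[0.0112,0.0662,0.0074,0,0,0],[0.0095,0.0664,0.0049,0,0,0],[0.0084,0.0665,0.0033,0,0,0],[0.0072,0.0666,0.0016,0,0,0],[0.0061,0.0667,0,0,0,0],[0.0061,0.0667,0,0,0,0]]]' >/dev/null; python3 -c "from h import *;info()"
```

```text
t 23.18 X,Y,h mm [  0.84 -50.6   16.28] F X,Y,n [ 1.68  0.98 12.56] rot err deg [-0.13  0.27  0.1 ] grip 0.2938914340335892 29.978560816962272 j [-22.  57.  10.  65. -20.  92.  76.]
t 24.8 X,Y,h mm [  0.83 -84.23  16.26] F X,Y,n [ 1.37  0.61 13.13] rot err deg [-0.14  0.27  0.09] grip 0.2906830515552855 29.978569261729717 j [-24.  58.  10.  62. -21.  93.  73.]
```

```bash
python3 -m inch '[[[-0.0008,0,-0.0011,0,0,0],[-0.0025,-0.0167,-0.0011,0,0,0],[-0.0042,-0.035,-0.0011,0,0,0],[-0.0059,-0.053,-0.0011,0,0,0],[-0.0074,-0.071,-0.0011,0,0,0],[-0.0091,-0.089,-0.0011,0,0,0],[-0.0107,-0.107,-0.0011,0,0,0],[-0.0124,-0.125,-0.0011,0,0,0],[-0.0141,-0.143,-0.0011,0,0,0],[-0.0157,-0.161,-0.0011,0,0,0],[-0.0174,-0.179,-0.0011,0,0,0],[-0.019,-0.197,-0.0011,0,0,0],[-0.0207,-0.215,-0.0011,0,0,0],[-0.0223,-0.233,-0.0011,0,0,0],[-0.024,-0.251,-0.0011,0,0,0],[-0.0256,-0.269,-0.0011,0,0,0],[-0.0273,-0.287,-0.0011,0,0,0],[-0.0289,-0.305,-0.0011,0,0,0],[-0.0305,-0.323,-0.0011,0,0,0],[-0.0313,-0.334,-0.0011,0,0,0]]]' >/dev/null; python3 -c "from h import *;info()"
```

```text
t 27.3 X,Y,h mm [ 0.92 83.58 16.24] F X,Y,n [ 1.67 -0.68 16.68] rot err deg [-0.14  0.34  0.1 ] grip 0.2920254703123859 29.979220046661794 j [-14.  54.  12.  72. -15.  90.  86.]
```

```bash
python3 -m inch '[[[0.02,0,0.03,0,0,0],[0.04,-0.004,0.08,0,0,0],[0.04,-0.004,0.2,0,0,0],[0.04,-0.004,0.25,0,0,0],[0.04,-0.004,0.25,0,0,0]]]'; python3 - <<'E'
from h import *
s=r.read_state();p=s['tool_pos'];Rc=R.from_euler('xyz',s['eef_rot'],degrees=True)
for yaw in(203.1,23.1):
    e=(R.from_euler('zx',[0,180],degrees=True) if 0 else R.from_euler('xyz',[180,0,yaw],degrees=True))*Rc.inv();print(yaw,e.as_rotvec()/(np.pi/2))
print((np.array([.5699,-.1619,.22])-p)/.5)
# refine rest from top+scene images of the empty rest: print model projections of pillar tops vs dark centroid
S=cv2.imread('pics/s2.png');T=cv2.imread('pics/t2.png')
f=lambda im,x,y,w,h,k:cv2.convertScaleAbs(cv2.resize(im[y:y+h,x:x+w],None,fx=k,fy=k,interpolation=cv2.INTER_CUBIC),alpha=2.2)
o=[]
for nme,im,x,y in(('scene',S,165,165),('top',T,285,140)):
    a=f(im,x,y,75,75,5);c=cam(nme)
    for b in[(-.035,.035,-.055,.055,0,.006),(-.022,.022,.03,.042,.006,.058),(-.022,.022,-.042,-.03,.006,.058)]: draw(a,c,box(.5699,-.1619,23.1,*b),np.array([x,y]),5,(0,255,0),True)
    o.append(a)
cv2.imwrite('pics/r2.png',np.hstack(o))
E
```

```text
t: 27.92
tool_pos: [0.6017, 0.0753, 0.2475]
eef_rot: [179.8, -34.8, 174.8]
force: [-0.1, -0.5, -2.7]
opening: 0.291
grip_force: 30.0
203.1 [ 0.05915128 -0.38597126  0.30478838]
23.1 [-0.5167306  -0.07919055 -1.61770746]
[-0.06367143 -0.474485   -0.05499347]
```

View pics/r2.png

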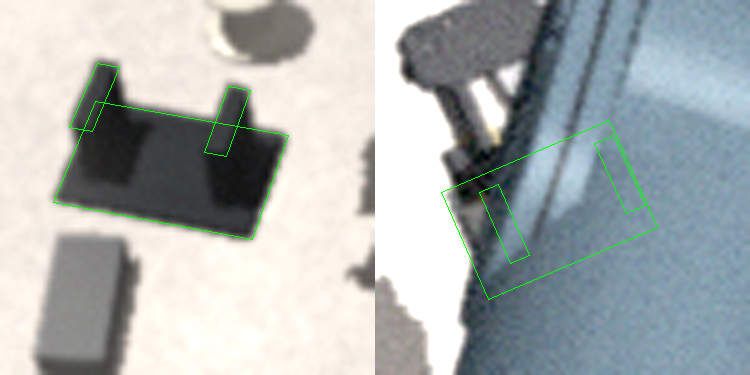

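```bash
python3 -m inch '[[[-0.01,-0.1,0.02,0.012,-0.077,0.061],[-0.02,-0.2,0.02,0.024,-0.154,0.122],[-0.035,-0.3,0,0.036,-0.23,0.183],[-0.05,-0.4,-0.02,0.047,-0.309,0.244],[-0.0637,-0.4745,-0.055,0.059,-0.386,0.305],[-0.0637,-0.4745,-0.055,0.059,-0.386,0.305],[-0.0637,-0.4745,-0.055,0.059,-0.386,0.305],[-0.0637,-0.4745,-0.055,0.059,-0.386,0.305]]]'; python3 - <<'E'
from h import *
s=r.read_state();print((np.array([.5699,-.1619,.08])-s['tool_pos'])/.5,(R.from_euler('xyz',[180,0,203.1],degrees=True)*R.from_euler('xyz',s['eef_rot'],degrees=True).inv()).as_rotvec()/(np.pi/2),s['joints'])
E
```

```text
t: 28.92
tool_pos: [0.5698, -0.1596, 0.2179]
eef_rot: [180.0, -0.2, -156.7]
force: [0.4, 0.5, -2.5]
opening: 0.293
grip_force: 30.0
[ 0.0002821  -0.00454722 -0.27584385] [ 0.00104639 -0.00245166 -0.00177318] [  3.3317249   26.60513011  10.59267389  98.81479298  -5.57535711
  55.29431838 129.28091574]
```

```bash
python3 -m inch '[[[0,-0.0045,-0.08,0.001,-0.0025,-0.0018],[0,-0.0045,-0.16,0.001,-0.0025,-0.0018],[0,-0.0045,-0.2,0.001,-0.0025,-0.0018],[0,-0.0045,-0.24,0.001,-0.0025,-0.0018],[0,-0.0045,-0.276,0.001,-0.0025,-0.0018],[0,-0.0045,-0.276,0.001,-0.0025,-0.0018],[0,-0.0045,-0.276,0.001,-0.0025,-0.0018]]]'; python3 -m inch '[[[0,0,-0.005,0,0,0],[0,0,-0.01,0,0,0],[0,0,-0.015,0,0,0],[0,0,-0.02,0,0,0],[0,0,-0.02,0,0,0]]]'; python3 -m inch '[[[0,0,-0.002,0,0,0],[0,0,-0.004,0,0,0],[0,0,-0.004,0,0,0]]]'
```

```text
t: 29.8
tool_pos: [0.5698, -0.1636, 0.0811]
eef_rot: [-179.9, 0.1, -157.0]
force: [-0.0, -0.6, -2.8]
opening: 0.294
grip_force: 30.0
t: 30.42
tool_pos: [0.5689, -0.1636, 0.0703]
eef_rot: [-179.9, 0.0, -157.0]
force: [0.1, -0.5, -3.3]
opening: 0.288
grip_force: 30.0
t: 30.8
tool_pos: [0.5691, -0.1636, 0.0685]
eef_rot: [-179.9, 0.0, -157.0]
force: [-0.7, 0.2, -2.8]
opening: 0.294
grip_force: 30.0
```

```bash
python3 -m inch '[[[0,0,-0.002,0,0,0],[0,0,-0.003,0,0,0],[0,0,-0.003,0,0,0]]]'; python3 -m inch '[[[0,0,-0.002,0,0,0],[0,0,-0.002,0,0,0]]]'
```

```text
t: 31.18
tool_pos: [0.5691, -0.1636, 0.0672]
eef_rot: [-179.9, 0.0, -157.0]
force: [-1.7, 0.3, -1.0]
opening: 0.29
grip_force: 30.0
t: 31.42
tool_pos: [0.5692, -0.1637, 0.0671]
eef_rot: [-179.9, 0.0, -157.0]
force: [-3.6, 0.6, 8.0]
opening: 0.294
grip_force: 30.0
```

```bash
python3 -m inch '[[[0,0,0.002,0,0,0],[0,0,0.002,0,0,0]]]'; python3 -m inch '[[[0,0,0,0,0,0],[0,0,0,0,0,0],[0,0,0,0,0,0],[0,0,0.001,0,0,0],[0,0,0.004,0,0,0],[0,0,0.004,0,0,0]]]' 0.1; python3 -m inch '[[[0,0,0.05,0,0,0],[0,0,0.15,0,0,0],[0,0,0.25,0,0,0],[0,0,0.35,0,0,0],[-0.1,0.2,0.45,0,0,0],[-0.2,0.4,0.45,0,0,0],[-0.2,0.5,0.45,0,0,0],[-0.2,0.5,0.45,0,0,0],[-0.2,0.5,0.45,0,0,0],[-0.2,0.5,0.45,0,0,0]]]'
python3 - <<'E'
from h import *
c=[]
f=lambda im,x,y,w,h,k:cv2.convertScaleAbs(cv2.resize(im[y:y+h,x:x+w],None,fx=k,fy=k,interpolation=cv2.INTER_CUBIC),alpha=1.6)
S=r.read_camera('scene');T=r.read_camera('top')
cv2.imwrite('pics/end.png',np.hstack([f(S,155,145,80,120,4),f(S,250,180,120,120,4)]))
E
```

```text
t: 31.68
tool_pos: [0.5693, -0.1637, 0.0672]
eef_rot: [-179.9, 0.1, -157.0]
force: [0.2, 0.5, 1.3]
opening: 0.293
grip_force: 30.0
t: 32.42
tool_pos: [0.5693, -0.1637, 0.0692]
eef_rot: [-179.9, 0.1, -157.0]
force: [0.1, -0.1, 0.2]
opening: 0.547
grip_force: 0.0
t: 33.67
tool_pos: [0.4686, 0.0884, 0.2944]
eef_rot: [-180.0, 0.1, -156.8]
force: [-0.5, -0.3, 0.1]
opening: 0.548
grip_force: 0.0
```

View pics/end.png

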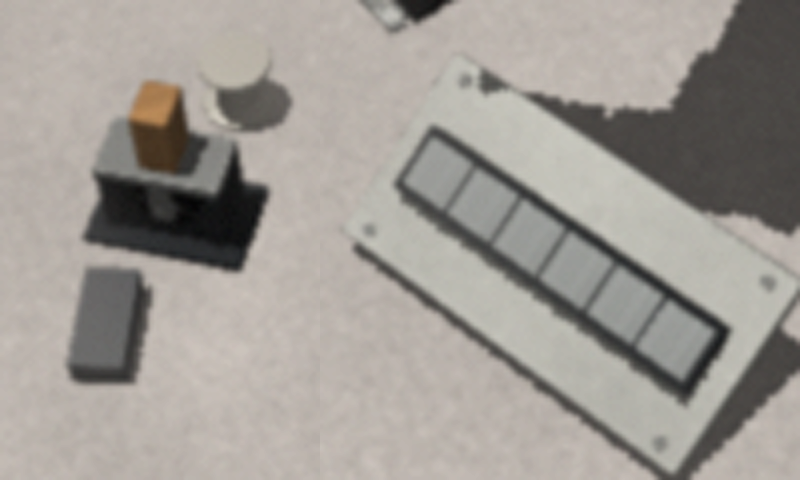

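The roller stands upright, with its cross plate lying on both pillars (about pixel 165,150). All six links are flush, from about (440,170) to (685,340).

```bash
python3 -c "
from workcell import r
print(r.sign_off())"
```

```text
the job is handed in; nothing more can be done
None
```

I handed the job in at about 34 s: all six links look fully home in the final camera picture, the highest pressing force I read was about 19 N, and the roller stands upright in its rest, released; the sign-off returned no verdict.

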